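# Lock the air sampler's filter hatch

## Task

The filter hatch on the sloping front of the bench air sampler was left open after a filter change. Swing it shut and then, with the red-handled flat-bladed driver, turn each of its two slotted captive screws a quarter turn clockwise, so that the slots run up and down the slope in line with the green marks. Put the driver back upright in its stand, pushed fully down, and leave everything else on the bench where it is.

Things in the scene. Friction and masses are not known exactly. Their poses are not given: they have to be found in the camera images.
- sampler: Bench air sampler, light grey wedge-shaped housing 280 wide (y), 260 deep (x), 131 high, with a 92 mm round steel head (top z = 172) on its flat top. Does not move. Origin: centre of its underside; x to its back, y to its left as the robot sees it. Its front slopes at 27 deg to the horizontal, from x = -130, z = 40 up to x = 48, z = 131; hatch on the lower part, display and keys above.
- hatch (a joint): Hatch hinge, rad: 0 = shut on the slope, grows as the lower edge swings up and back, at most 1.4; stiff, stays where left. The hatch is a blue-grey plate 210 wide, 112 from hinge to free edge, 7 thick, hinged along its upper edge. About 3 N on its outer face near the free edge shuts it. If the screws are locked while it is open, their cams stop it from shutting.
- hatch_hinge (a point): Middle of the hatch's hinge line; the line runs along its y. Fixed to the sampler, at x = -14.4 mm, z = 103.9 mm in the sampler's frame; axes as the sampler's.
- hatch_edge (a point): Middle of the hatch's free edge, on its outer face, 112 mm from the hinge line and 3.5 mm above it. Moves with the hatch: x points from free edge to hinge, y along the hinge, z out of the outer face (27 degrees from vertical, leaning to the sampler's front, when shut).
- screw_left (a joint): Left captive quarter-turn screw of the hatch, rad: 0 = unlocked (slot across the slope, along the hatch's y), pi/2 = locked (slot up and down the slope, in line with the green marks); grows clockwise as seen facing the head; stop at 1.66.
- screw_right (a joint): Right captive quarter-turn screw, the same; also clockwise to lock.
- screw_left_slot (a point): Left screw (24 mm up from the hatch's free edge, 65 mm left (+y) of the middle): centre of the slot's floor. Steel head 26 across, 7.5 proud of the hatch's outer face; slot right across it, 4.8 wide, 6 deep, mouth chamfered to 8.8. y lies along the slot, z points out along the screw's axis (square to the hatch).
- screw_right_slot (a point): Right screw: the same, 65 mm right (-y) of the middle.
- driver: Flat-bladed driver, 139 long, 0.12 kg, tip down in its stand. Origin: centre of the blade's end; z from tip to handle, x along the blade's width. Blade 16 wide (x), 3 thick (y; 2 at the end), 10 long; 9 mm round shank; black guard 36 across at z = 66 to 72; red and black handle 24 x 24 square (flats across x and y), z = 72 to 134. Grip the flats at about z = 103.
- driver_tip (a point): Centre of the end of the driver's blade; axes as the driver's.
- driver_stand: Blue-grey round tool stand, does not move: foot 94 across, upright tube 56 across outside, 26 bore, 72 high. Origin: centre of its underside, z up. With the driver fully down its guard rests on the tube's rim and its tip is 6 mm above the bench.
- stand_mouth (a point): Centre of the stand's mouth, 72 mm above the bench.
- dropper: Amber dropper bottle with black teat, 33 mm across, 102 mm high, origin under its centre. A bystander.
- dish_a: Lower petri dish, 64 mm across, 15 mm high, origin under its centre. A bystander.
- dish_b: Petri dish of the same size, lying on the lower one. A bystander.
- media: Small media bottle with blue cap, 50 mm across, 132 mm high, origin under its centre. A bystander.
- timer: White bench timer with three keys, 58 x 66 x 16 mm, origin under its centre. A bystander.
- beaker: Glass beaker, 55 mm across, 70 mm high, origin under its centre. A bystander.
- marker: Blue and white marker pen lying flat, 17 x 135 x 16 mm, origin under its centre. A bystander.

How it is judged:
By the outcome, as a careful person would: the job done as asked, in the order asked, and still so for the second after the job is handed in, with the robot touching nothing.
It also fails if it takes over 72 s, if anything falls off the work surface, if the arm or the gripper's body presses on something with over 40 N, if the wrist force passes 120 N, or if a joint passes its speed limit or range.

## Robot

A 6-joint arm with a two-finger parallel gripper is mounted at the origin on a cart in front of the work surface, level with it; the furniture and walls round the work are solid. World frame = base frame: x ahead of the robot, y to its left, z up, the work surface at z = 0. Lengths are in m, angles in rad, forces in N, time in s.
With the tool pointing down it reaches from about 0.375 to 0.925 m from the base axis. Payload 5.7 kg.
Tool frame: the origin (TCP) lies midway between the tips of the shut fingers; the grasp point (between the pads) lies 19 mm behind it (robot.hold_point_z is the distance from the TCP to the grasp point, in m); z points along the fingers, y is the line along which they close (so a half turn about z gives the same grasp; the last joint's range is limited). The gripper opens to 88 mm and grips with 3 to 60 N. Pads are 20 mm wide; open, the fingers measure 115 mm over their backs; the gripper's body (75 mm by 178 mm) begins 61 mm behind the grasp point.
Start: joints at [-1.341, 0.359, 1.51, -0, 1.272, -0.115], TCP at [0.203, -0.565, 0.223] pointing down, gripper open.
Joint ranges: [-2.97, 2.97], [-1.01, 2.36], [0.21, 2.38], [-0.96, 4.11], [0.2, 2.71], [-2.98, 2.98]. Speed limits (rad/s): [2.39, 2.39, 3.14, 3.14, 3.14, 3.14].

## Interface

Orientations are given as a rotation vector (axis times angle).
In Python, from cell import monitor, optics, robot gives the robot as it stands.
- The arm moves only by the tool send_rows, never from a script. Its argument "series" is a list of rows, each a list of 5 numbers: the closure, from -1 (fully open) to 1 (shut), then the shift along the world's x, y, z in m, then the turn about the world's z in units of 8 degrees (1.0 is 8 degrees). A call has 1 to 10 rows; each row is the pose to reach, as a shift and turn from the pose commanded when the call began; what a row does not reach only later rows make up. A row lasts 1/10 s, in which the tool goes at most 50 mm and 8.59 degrees, less where a joint would pass 70% of its speed; a pose out of reach is approached as far as the arm can. A call with a gripper value outside its range is refused whole. The fingers move at their own pace and stop on an object; "grip_force" is the grip in N (left out, the last holds). Time passes only in rows, so rows that repeat a pose let the fingers close. It gives the time, the measured TCP pose, the force, the opening and the grip force at its end, in the units of the state.
- monitor.get_obs(): the state, without advancing time (a new reading comes with each control period).
- optics.grab_frame(name): name is "scene" or "top" or "wrist"; returns the picture (420x560x3 uint8, red, green, blue); there is no depth.
- optics.camera_model(name): a dict with "K" (3x3 intrinsics, pixels), "world_from_camera" (4x4, takes a point from camera to world coordinates). Camera axes: x right, y down, z forward; pixel columns grow to the right and rows downward; lengths in m; the calibration is good to about 2 mm. A picture is of the moment at which its call begins: read the wrist's pose just before it. camera_model takes no time and is no camera call; for the wrist camera it gives the pose at the moment of the call.
- robot.sign_off(): hands the job in; it is judged then, once.
Trained networks look in the newest picture that a camera, given by its name, has taken for a name from the list of things; names that differ only in an ending like _2 or _b are one class to them, and where a whole thing is asked for, a point or a joint stands for the part that bears it (a point fixed in the world has none). Each returns a list of dicts, best first, with "conf" (0 to 1); they miss things now and then, are a little off and sometimes report something else, mostly with a low value. They report only what shows in the picture. A call takes as long as a camera call.
- optics.look_for(camera, name): "position" ([x, y, z] in m, in world coordinates, good to about 4 mm: the middle of the surface that is visible of it).
- optics.pinpoint(camera, name): "position" ([x, y, z] in m, in world coordinates, good to about 4 mm: a listed point, or the origin of a listed thing).
The state is a dict: "clock": time; "joints": joint angles; "qvel": joint speeds; "joint_efforts": joint torques, N m; "eef_pos": TCP position; "eef_rot": TCP orientation; "wrist_force": force on the tool from outside, world axes, zero at the start; "torque": the same for the moment, N m; "gripper_width": finger opening in m; "grasp_force": force on a finger pad.
Only numpy, scipy, OpenCV 4.12 (cv2) and the standard library are available. Lean on these libraries where they do the work, as an engineer would, in place of code of your own. Each camera call takes 0.05 s, during which the arm holds its last target. There are 200 camera calls.

## Working session

There is one attempt and no reset: what is moved stays moved. The work goes in short steps, Python scripts to look and compute and a tool call to move; the robot and the scene stay as the last step left them, time stands still between calls to the robot, and variables do not carry over. Pictures are saved under pics/ and viewed, at most 10 in all, crops included, and the job is handed in when it is done.

Besides the shell and the picture viewer there is one more tool, called after "Request:" as name(argument=value, ...) on one line, values as JSON. send_rows: Moves the arm, as the interface text tells. Its arguments: {"type":"object","properties":{"series":{"type":"array"},"grip_force":{"type":"number"}},"required":["series"]}

```bash
mkdir -p pics; cat > h.py <<'E'
import numpy as np, cv2
from cell import monitor, optics, robot
def save(cam,fn,crop=None,s=1):
    im=optics.grab_frame(cam)[:,:,::-1]
    if crop: a,b,c,d=crop; im=im[b:d,a:c]
    if s!=1: im=cv2.resize(im,None,fx=s,fy=s,interpolation=cv2.INTER_CUBIC)
    cv2.imwrite('pics/'+fn,im)
def proj(cam,p):
    m=optics.camera_model(cam); T=np.linalg.inv(m['world_from_camera']); q=m['K']@(T[:3,:3]@np.array(p)+T[:3,3]); return q[:2]/q[2]
def ray(cam,u,v,z):
    m=optics.camera_model(cam); W=np.array(m['world_from_camera']); d=W[:3,:3]@np.linalg.inv(m['K'])@[u,v,1]; o=W[:3,3]; return o+d*(z-o[2])/d[2]
E
python3 - <<'E'
from h import *
np.set_printoptions(precision=4,suppress=True)
a=optics.grab_frame('top');cv2.imwrite('pics/top.png',a[:,:,::-1])
b=optics.grab_frame('scene');cv2.imwrite('pics/scene.png',b[:,:,::-1])
for c in('top','scene'):
  print(c,np.array(optics.camera_model(c)['world_from_camera'])[:3].tolist(),optics.camera_model(c)['K'][0][0])
  for n in('sampler','hatch_hinge','hatch_edge','screw_left_slot','screw_right_slot','driver','stand_mouth','driver_stand','dropper','dish_a','media','timer','beaker','marker'):
    print(n,[(np.round(r['position'],4).tolist(),round(r['conf'],2)) for r in optics.pinpoint(c,n)[:2]])
print(monitor.get_obs()['clock'])
E
```

```text
top [[0.014739334420179674, -0.9829816686369012, 0.18311141729740366, 0.32478337127275514], [-0.9997806156169776, -0.017214113044430015, -0.01193293545741885, -0.00021497668052665344], [0.01488195744475334, -0.18289536198577416, -0.9830197423789134, 1.3170874128767416]] 446.6648584497084
sampler [([0.668, 0.0288, -0.0011], 0.73)]
hatch_hinge [([0.6499, 0.0293, 0.1073], 0.94)]
hatch_edge [([0.5552, 0.0258, 0.1724], 0.62)]
screw_left_slot [([0.5811, 0.0869, 0.1571], 0.65)]
screw_right_slot [([0.5757, -0.0381, 0.1563], 0.61)]
driver [([0.4558, 0.3276, 0.0036], 0.43), ([0.3989, 0.1811, 0.0136], 0.41)]
stand_mouth [([0.4488, 0.3287, 0.0695], 0.78), ([0.3911, -0.1977, 0.0013], 0.34)]
driver_stand [([0.4527, 0.3279, -0.002], 0.86)]
dropper [([0.5767, -0.0385, 0.1587], 0.68), ([0.479, -0.3115, -0.0003], 0.51)]
dish_a [([0.4009, 0.1833, 0.0154], 0.58)]
media [([0.6126, 0.3375, -0.0006], 0.84)]
timer [([0.3927, -0.1985, 0.0013], 0.95), ([0.4504, 0.3305, -0.0006], 0.22)]
beaker [([0.6324, -0.3787, 0.0021], 0.84)]
marker [([0.4086, -0.0127, 0.0044], 0.65)]
scene [[-0.8974825722932965, -0.1653673
[... 290 characters left out ...]
([0.4515, 0.333, -0.0005], 0.37)]
hatch_hinge [([0.6502, 0.0266, 0.1036], 0.65)]
hatch_edge [([0.5628, 0.0234, 0.1636], 0.92)]
screw_left_slot []
screw_right_slot [([0.401, 0.181, 0.0025], 0.73), ([0.5788, -0.0429, 0.1558], 0.61)]
driver []
stand_mouth [([0.4529, 0.3339, 0.0722], 0.62)]
driver_stand [([0.4526, 0.3366, -0.0014], 0.84), ([0.6092, 0.3335, -0.0008], 0.16)]
dropper [([0.4772, -0.3155, 0.0014], 0.81)]
dish_a [([0.4521, 0.3322, 0.0694], 0.69), ([0.4001, 0.1823, 0.0038], 0.5)]
media [([0.6098, 0.3346, -0.0009], 0.64)]
timer [([0.3882, -0.1965, 0.0022], 0.51)]
beaker [([0.6356, -0.3794, 0.0006], 0.53), ([0.4508, 0.3326, -0.0007], 0.44)]
marker [([0.4088, -0.0179, -0.0008], 0.75)]
1.5
```

View pics/top.png

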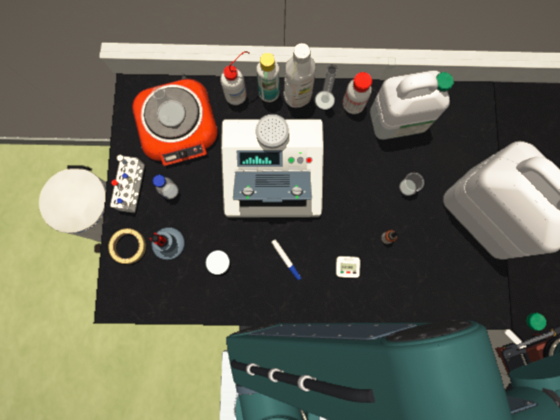

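View pics/scene.png

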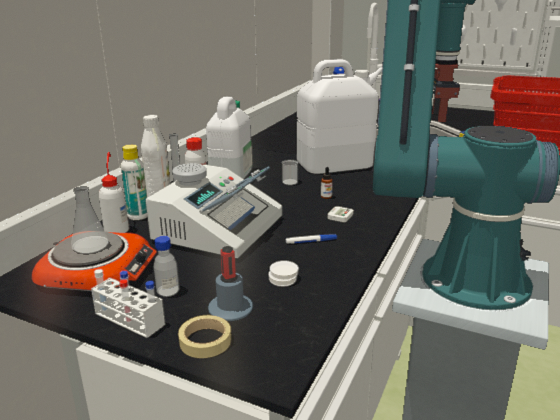

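Request:
send_rows(series=[[1, 0.03, 0.05, 0.03, 0], [1, 0.06, 0.1, 0.04, 0], [1, 0.085, 0.14, 0.04, 0], [1, 0.11, 0.18, 0.04, 0], [1, 0.135, 0.22, 0.04, 0], [1, 0.16, 0.26, 0.04, 0], [1, 0.185, 0.3, 0.04, 0], [1, 0.21, 0.34, 0.04, 0], [1, 0.235, 0.38, 0.04, 0], [1, 0.26, 0.42, 0.04, 0]])

```text
clock: 2.5
eef_pos: [0.463, -0.1437, 0.2629]
eef_rot: [3.095, 0.539, 0.001]
wrist_force: [0.2, -1.5, -0.4]
gripper_width: 0.0114
grasp_force: 0.0
```

Request:
send_rows(series=[[1, 0.02, 0.04, 0, 0], [1, 0.04, 0.08, 0, 0], [1, 0.06, 0.12, 0, 0], [1, 0.08, 0.15, 0, 0], [1, 0.1, 0.171, 0, 0], [1, 0.1, 0.171, 0, 0]])

```text
clock: 3.1
eef_pos: [0.5644, 0.0281, 0.2626]
eef_rot: [-3.093, -0.544, -0.003]
wrist_force: [-0.9, -1.3, -0.5]
gripper_width: 0.0006
grasp_force: 0.0
```

```bash
python3 - <<'E'
from h import *
from scipy.spatial.transform import Rotation as R
np.set_printoptions(precision=4,suppress=True)
o=monitor.get_obs();print(o['clock'],o['eef_pos'],o['joints']);print(R.from_rotvec(o['eef_rot']).as_matrix())
save('wrist','w1.png')
m=optics.camera_model('wrist');print(np.array(m['world_from_camera']),m['K'][0])
for n in('hatch_edge','hatch_hinge','screw_left_slot','screw_right_slot'):
    print(n,[(np.round(r['position'],4).tolist(),round(r['conf'],2)) for r in optics.pinpoint('wrist',n)[:2]])
E
```

```text
3.1 [0.5644 0.0281 0.2626] [-0.0732  0.2736  1.5343  0.0012  1.332   1.1494]
[[ 0.9401  0.341   0.0017]
 [ 0.341  -0.9401  0.001 ]
 [ 0.002  -0.0004 -1.    ]]
[[ 0.3408 -0.9027 -0.2627  0.6356]
 [-0.9401 -0.3272 -0.0953  0.0522]
 [ 0.      0.2794 -0.9602  0.4248]
 [ 0.      0.      0.      1.    ]] [322.999    0.     284.0962]
hatch_edge [([0.5551, 0.0242, 0.1681], 0.69)]
hatch_hinge [([0.6498, 0.0242, 0.1032], 0.95)]
screw_left_slot []
screw_right_slot [([0.5811, -0.0393, 0.1555], 0.62)]
```

View pics/w1.png

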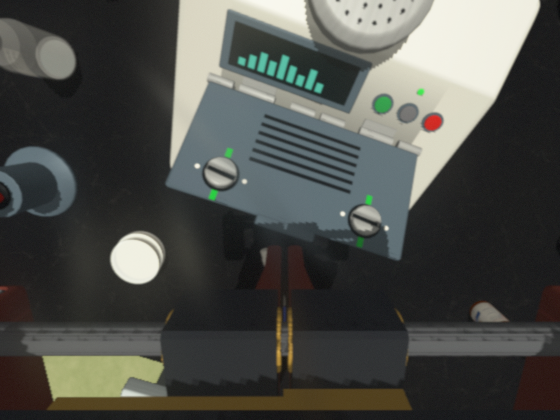

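Request:
send_rows(series=[[1, 0, 0, -0.04, 0], [1, 0, 0, -0.08, 0], [1, 0, 0, -0.1, 0], [1, 0, 0, -0.115, 0], [1, 0, 0, -0.13, 0], [1, 0, 0, -0.145, 0], [1, 0, 0, -0.16, 0], [1, 0, 0, -0.17, 0], [1, 0, 0, -0.18, 0], [1, 0, 0, -0.184, 0]])

```text
clock: 4.35
eef_pos: [0.5618, 0.025, 0.078]
eef_rot: [-3.095, -0.538, 0.001]
wrist_force: [-0.2, 0.5, 0.8]
gripper_width: 0.0001
grasp_force: 0.1
```

Request:
send_rows(series=[[1, 0, 0, -0.003, 0], [1, 0, 0, -0.005, 0], [1, 0, 0, -0.006, 0]])

```text
clock: 4.65
eef_pos: [0.5625, 0.0255, 0.0728]
eef_rot: [3.095, 0.539, 0.001]
wrist_force: [0.2, 0.5, 0.5]
gripper_width: 0.0006
grasp_force: 0.1
```

Request:
send_rows(series=[[1, 0, 0, -0.002, 0], [1, 0, 0, -0.004, 0], [1, 0, 0, -0.004, 0]])

```text
clock: 4.95
eef_pos: [0.5627, 0.0255, 0.069]
eef_rot: [3.095, 0.539, 0.002]
wrist_force: [0.5, -0.9, 3.6]
gripper_width: 0.0004
grasp_force: 1.7
```

Request:
send_rows(series=[[1, 0, 0, -0.002, 0], [1, 0, 0, -0.003, 0], [1, 0, 0, -0.003, 0]])

```text
clock: 5.25
eef_pos: [0.5632, 0.0255, 0.068]
eef_rot: [3.095, 0.539, 0.004]
wrist_force: [-4.5, 1.1, 21.2]
gripper_width: 0.0006
grasp_force: 10.8
```

Request:
send_rows(series=[[1, 0, 0, 0.04, 0], [1, 0, 0, 0.08, 0], [1, -0.01, 0, 0.12, 0], [1, -0.03, 0, 0.16, 0], [1, -0.05, 0, 0.19, 0], [1, -0.06, 0, 0.2, 0], [1, -0.06, 0, 0.2, 0]])

```text
clock: 5.95
eef_pos: [0.5019, 0.0255, 0.2667]
eef_rot: [3.095, 0.539, 0.004]
wrist_force: [0.2, -0.1, 0.4]
gripper_width: 0.0004
grasp_force: 0.0
```

```bash
python3 - <<'E'
from h import *
np.set_printoptions(precision=4,suppress=True)
o=monitor.get_obs();print(o['clock'],o['eef_pos'])
save('wrist','w2.png')
m=optics.camera_model('wrist');np.savez('w2.npz',W=m['world_from_camera'],K=m['K'])
for c in('wrist','top'):
  if c=='top': save('top','t2.png')
  for n in('hatch_edge','screw_left_slot','screw_right_slot','hatch_hinge'):
    print(c,n,[(np.round(r['position'],4).tolist(),round(r['conf'],2)) for r in optics.pinpoint(c,n)[:2]])
E
```

```text
5.95 [0.5019 0.0255 0.2667]
wrist hatch_edge [([0.6471, 0.0223, 0.1007], 0.62), ([0.5497, 0.0265, 0.059], 0.61)]
wrist screw_left_slot [([0.5685, 0.0902, 0.0651], 0.84)]
wrist screw_right_slot [([0.5695, -0.0406, 0.0637], 0.75), ([0.6094, 0.3375, 0.0002], 0.27)]
wrist hatch_hinge [([0.6483, 0.0227, 0.1044], 0.95)]
top hatch_edge [([0.6335, -0.3825, 0.0005], 0.67)]
top screw_left_slot []
top screw_right_slot []
top hatch_hinge []
```

View pics/w2.png

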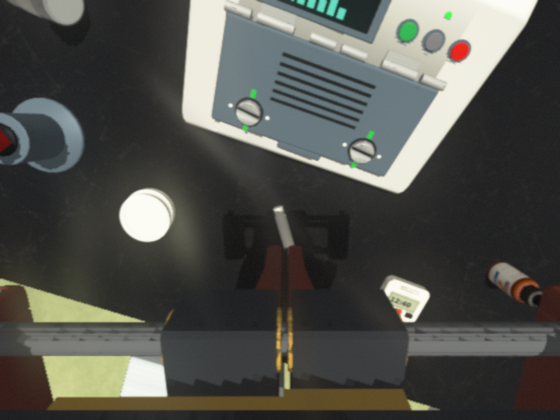

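Request:
send_rows(series=[[-1, 0, 0.04, 0, 0], [-1, -0.01, 0.08, 0, 0], [-1, -0.02, 0.12, 0, 0], [-1, -0.03, 0.16, 0, 0], [-1, -0.04, 0.2, 0, 0], [-1, -0.05, 0.24, 0, 0], [-1, -0.06, 0.28, 0, 0], [-1, -0.071, 0.305, 0, 0], [-1, -0.071, 0.305, 0, 0]])

```text
clock: 7.35
eef_pos: [0.4299, 0.3334, 0.2653]
eef_rot: [-3.093, -0.544, 0.001]
wrist_force: [0.7, -0.7, -0.4]
gripper_width: 0.0692
grasp_force: 0.0
```

```bash
python3 - <<'E'
from h import *
np.set_printoptions(precision=4,suppress=True)
o=monitor.get_obs();print(o['clock'],o['eef_pos'])
save('wrist','w3.png')
m=optics.camera_model('wrist');np.savez('w3.npz',W=m['world_from_camera'],K=m['K'])
for n in('driver','stand_mouth'):
    print(n,[(np.round(r['position'],4).tolist(),round(r['conf'],2)) for r in optics.pinpoint('wrist',n)[:2]], proj('wrist',[.4525,.331,.145]))
E
```

```text
7.35 [0.4299 0.3334 0.2653]
driver [([0.4499, 0.3313, 0.0084], 0.78)] [290.9499 184.7397]
stand_mouth [([0.4541, 0.328, 0.0701], 0.87)] [290.1112 184.8003]
```

View pics/w3.png

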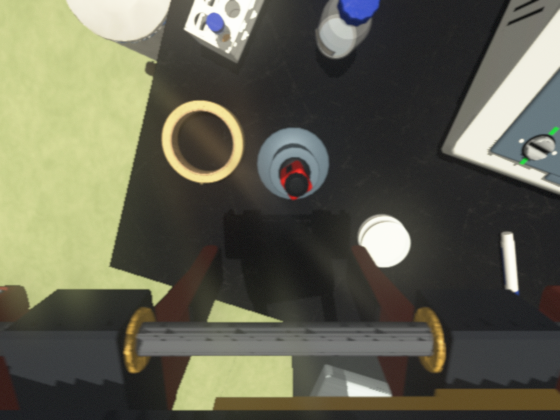

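```bash
python3 - <<'E'
from h import *
a=cv2.imread('pics/w2.png');b=cv2.imread('pics/w3.png')
A=cv2.resize(a[80:180,215:405],None,fx=4,fy=3.2,interpolation=2)
A=cv2.resize(a[85:175,215:395],None,fx=4,fy=4,interpolation=2)  #720x360
B=cv2.resize(b[155:205,265:325],None,fx=4.6,fy=4.6,interpolation=2) #276x230
C=np.zeros((600,720,3),np.uint8);C[:360]=A;C[365:595,:276]=B
cv2.imwrite('pics/c1.png',C)
E
```

```text
(no output)
```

View pics/c1.png

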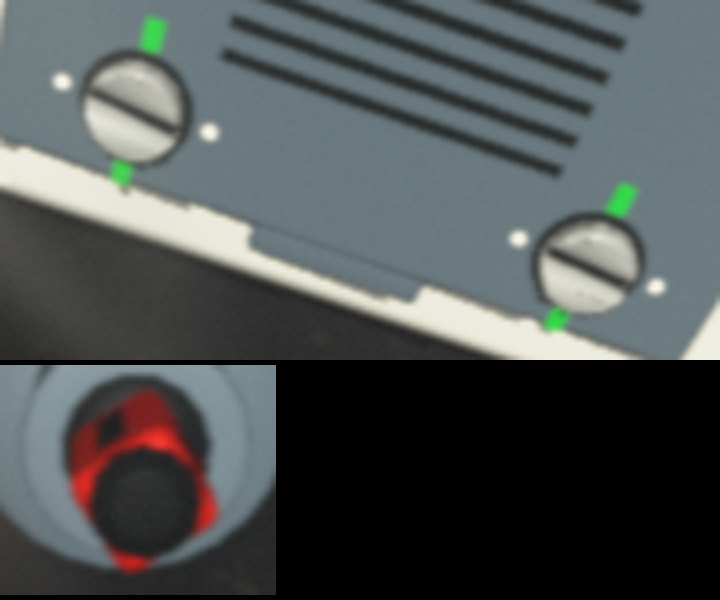

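```bash
cat > fit.py <<'E'
from h import *
from scipy.optimize import least_squares, minimize
np.set_printoptions(precision=4,suppress=True)
def P(d,X):
    T=np.linalg.inv(d['W']); q=(d['K']@(T[:3,:3]@np.atleast_2d(X).T+T[:3,3:])); return (q[:2]/q[2]).T
d=np.load('w2.npz'); c,s=np.cos(np.radians(27)),np.sin(np.radians(27))
def slot(p,y,h):
    L=np.array([-.0144-.088*c-h*s,y,.1039-.088*s+h*c]);t=p[2]
    return [p[0]+L[0]*np.cos(t)-L[1]*np.sin(t),p[1]+L[0]*np.sin(t)+L[1]*np.cos(t),L[2]]
px=np.array([[248.5,113.2],[362.2,152.4]])
r=least_squares(lambda p:(P(d,[slot(p,.065,.0085),slot(p,-.065,.0085)])-px).ravel(),[.665,.027,0])
p=r.x;print('sampler',p,np.degrees(p[2]),'res',r.fun)
print('slots',slot(p,.065,.005),slot(p,-.065,.005))
g=np.load('w3.npz'); im=cv2.imread('pics/w3.png').astype(int)
m=((im[:,:,2]>70)&(im[:,:,2]>1.8*im[:,:,1])&(im[:,:,2]>1.8*im[:,:,0])); m[:155]=0;m[205:]=0;m[:,:265]=0;m[:,325:]=0
S=6
def fill(pts):
    a=np.zeros((50*S,60*S),np.uint8);h=cv2.convexHull(np.round((pts-[264.5,154.5])*S).astype(np.int32));cv2.fillConvexPoly(a,h,1);return a
v,u=np.nonzero(m);cor=np.concatenate([np.c_[u+i,v+j] for i in(-.5,.5) for j in(-.5,.5)]);M=fill(cor)
def prism(q):
    a=q[2]+np.radians([45,135,225,315]);k=.012*2**.5
    return P(g,[[q[0]+k*np.cos(t),q[1]+k*np.sin(t),z] for t in a for z in(.080,.138)])
best=[]
for y in range(0,90,5):
    f=lambda q:1-(M&fill(prism([q[0],q[1],np.radians(q[2])]))).sum()/(M|fill(prism([q[0],q[1],np.radians(q[2])]))).sum()
    o=minimize(f,[.452,.331,y],method='Nelder-Mead',options=dict(initial_simplex=[[.452,.331,y],[.456,.331,y],[.452,.335,y],[.452,.331,y+6]]));best.append((o.fun,*o.x))
for b in sorted(best)[:4]:print(np.array(b))
E
python3 fit.py
```

```text
sampler [0.6653 0.0256 0.0237] 1.3577780399396104 res [-0.3168 -0.0914  0.3275  0.1296]
slots [np.float64(0.568723682778589), np.float64(0.0883443110106808), np.float64(0.06840386864386173)] [np.float64(0.5718040950930018), np.float64(-0.0416191879418067), np.float64(0.06840386864386173)]
[ 0.0609  0.4531  0.3274 50.3805]
[ 0.0609  0.4531  0.3274 50.3651]
[ 0.0609  0.4531  0.3274 50.392 ]
[ 0.061   0.453   0.3274 50.6173]
```

Request:
send_rows(series=[[-1, 0.01, -0.001, 0, 1], [-1, 0.021, -0.0025, 0, 2], [-1, 0.021, -0.0025, 0, 3], [-1, 0.021, -0.0025, 0, 3.81], [-1, 0.021, -0.0025, -0.03, 3.81], [-1, 0.021, -0.0025, -0.07, 3.81], [-1, 0.021, -0.0025, -0.11, 3.81], [-1, 0.021, -0.0025, -0.14, 3.81], [-1, 0.021, -0.0025, -0.165, 3.81], [-1, 0.021, -0.0025, -0.176, 3.81]])

```text
clock: 8.5
eef_pos: [0.4515, 0.3257, 0.0874]
eef_rot: [2.845, 1.331, -0.006]
wrist_force: [-0.4, 0.5, 0.2]
gripper_width: 0.0878
grasp_force: 0.0
```

Request:
send_rows(grip_force=20, series=[[-1, 0, 0, 0, 0], [0.3, 0, 0, 0, 0], [0.5, 0, 0, 0, 0], [0.7, 0, 0, 0, 0], [1, 0, 0, 0, 0], [1, 0, 0, 0, 0], [1, 0, 0, 0, 0], [1, 0, 0, 0, 0], [1, 0, 0, 0, 0]])

```text
clock: 9.4
eef_pos: [0.4522, 0.328, 0.0896]
eef_rot: [-2.844, -1.334, 0.0]
wrist_force: [-0.2, 1.4, 0.8]
gripper_width: 0.0273
grasp_force: 0.4
```

Request:
send_rows(grip_force=50, series=[[1, 0, 0, 0, 0], [1, 0, 0, 0, 0], [1, 0, 0, 0, 0], [1, 0, 0, 0, 0]])

```text
clock: 9.8
eef_pos: [0.4522, 0.328, 0.0896]
eef_rot: [-2.844, -1.333, 0.0]
wrist_force: [-0.7, 0.6, -0.8]
gripper_width: 0.0242
grasp_force: 50.0
```

```bash
python3 - <<'E'
from h import *
o=monitor.get_obs();print(o['clock'],o['eef_pos'],o['eef_rot'],o['gripper_width'],o['wrist_force'],o['torque'])
E
```

```text
9.8 [0.4521994  0.32802131 0.08958588] [-2.84434796e+00 -1.33342857e+00  1.13097372e-04] 0.024172448660776155 [-0.7148584   0.61686664 -0.8269719 ] [ 0.12755562 -0.00378657  0.02088616]
```

Request:
send_rows(series=[[1, 0, 0, 0.02, 0], [1, 0, 0, 0.05, 0], [1, 0, 0, 0.09, 0], [1, 0, 0, 0.13, 0], [1, 0, 0, 0.16, 0], [1, 0, 0, 0.17, 0], [1, 0, 0, 0.17, 0]])

```text
clock: 10.5
eef_pos: [0.4529, 0.3282, 0.2606]
eef_rot: [-2.844, -1.334, -0.004]
wrist_force: [0.1, 0.3, -1.9]
gripper_width: 0.0239
grasp_force: 50.0
```

```bash
python3 - <<'E'
from h import *
o=monitor.get_obs();print(o['clock'],o['eef_pos'],o['gripper_width'],o['wrist_force'])
u,v=proj('scene',[.4522,.328,.175]);print(u,v)
u,v=int(u),int(v)
save('scene','s2.png',(u-50,v-70,u+50,v+30),6)
print([(np.round(r['position'],4).tolist(),round(r['conf'],2)) for r in optics.pinpoint('scene','driver_tip')[:2]])
E
```

```text
10.5 [0.45289682 0.32819645 0.26055061] 0.02393156762367244 [ 0.12891636  0.3139515  -1.85904755]
226.5782211375889 233.0070394668001
[([0.4558, 0.3293, 0.1799], 0.62)]
```

View pics/s2.png

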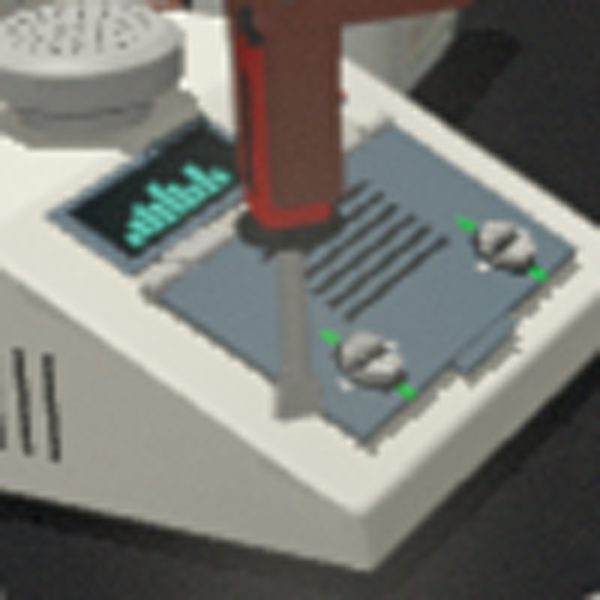

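Request:
send_rows(series=[[1, 0.012, -0.025, 0, 0.5], [1, 0.03, -0.06, -0.01, 1.3], [1, 0.05, -0.1, -0.02, 2.2], [1, 0.068, -0.14, -0.03, 3], [1, 0.085, -0.18, -0.04, 4], [1, 0.1, -0.21, -0.05, 4.7], [1, 0.114, -0.24, -0.05, 5.14], [1, 0.114, -0.24, -0.05, 5.14], [1, 0.114, -0.24, -0.05, 5.14]])

```text
clock: 11.5
eef_pos: [0.565, 0.0874, 0.2073]
eef_rot: [-2.196, -2.242, 0.004]
wrist_force: [-0.5, -0.1, -2.7]
gripper_width: 0.0239
grasp_force: 50.0
```

```bash
python3 - <<'E'
from h import *
np.set_printoptions(precision=4,suppress=True)
o=monitor.get_obs();r=o['eef_rot'];print(o['clock'],o['eef_pos'],2*np.degrees(np.arctan2(r[1],r[0])),o['gripper_width'],o['wrist_force'],o['joints'])
save('wrist','w4.png');print(proj('wrist',o['eef_pos']-[0,0,.0836]),proj('wrist',[.5687,.0883,.0684]))
for n in('driver_tip','screw_left_slot'): print(n,[(np.round(r['position'],4).tolist(),round(r['conf'],2)) for r in optics.pinpoint('wrist',n)[:2]])
E
```

```text
11.5 [0.565  0.0874 0.2073] -268.7966422678446 0.023900747882194786 [-0.4628 -0.0604 -2.6617] [0.0323 0.335  1.5881 0.0004 1.2228 0.0112]
[284.0074 218.7357] [288.096  200.7811]
driver_tip [([0.565, 0.0887, 0.1273], 0.74)]
screw_left_slot [([0.5716, 0.0903, 0.0666], 0.97)]
```

```bash
cat > prof.py <<'E'
from h import *
import sys
def prof(fn,base,yaw=np.radians(1.36)):
    g=cv2.imread('pics/'+fn,0).astype(np.float32); s,c=np.sin(np.radians(27)),np.cos(np.radians(27))
    e=np.array([np.cos(yaw)*c,np.sin(yaw)*c,s]);y=np.array([-np.sin(yaw),np.cos(yaw),0]);n=np.cross(e,y)
    out=[]
    for u in np.arange(-18,18.1,1):
        q=np.array([proj('wrist',np.array(base)+n*.006+e*u*1e-3+y*w*1e-3) for w in(-7,-6,-5,-4,4,5,6,7)],np.float32)
        v=cv2.remap(g,q[:,:1].copy(),q[:,1:].copy(),1).ravel();out.append((int(u),int(v[:4].mean()),int(v[4:].mean())))
    return out
if __name__=='__main__':
    print(prof('w4.png',[.5687,.0883,.0684]))
E
python3 prof.py
```

```text
[(-18, 90, 91), (-17, 78, 85), (-16, 70, 83), (-15, 69, 84), (-14, 69, 83), (-13, 69, 84), (-12, 70, 84), (-11, 71, 86), (-10, 75, 90), (-9, 83, 93), (-8, 100, 95), (-7, 124, 96), (-6, 145, 96), (-5, 152, 96), (-4, 149, 96), (-3, 135, 94), (-2, 116, 93), (-1, 98, 89), (0, 81, 83), (1, 67, 68), (2, 65, 52), (3, 83, 46), (4, 111, 55), (5, 129, 70), (6, 133, 82), (7, 127, 86), (8, 111, 87), (9, 91, 88), (10, 79, 88), (11, 70, 89), (12, 61, 89), (13, 51, 87), (14, 43, 83), (15, 43, 78), (16, 48, 64), (17, 54, 47), (18, 57, 40)]
```

Request:
send_rows(series=[[1, 0, 0, -0.015, 0], [1, 0, 0, -0.03, 0], [1, 0, 0, -0.04, 0], [1, 0, 0, -0.044, 0], [1, 0, 0, -0.044, 0]])

```text
clock: 12.15
eef_pos: [0.5657, 0.0884, 0.1651]
eef_rot: [-2.194, -2.248, 0.001]
wrist_force: [-0.8, -0.6, -1.5]
gripper_width: 0.0239
grasp_force: 50.0
```

Request:
send_rows(series=[[1, 0.0015, 0, -0.003, 0], [1, 0.0015, 0, -0.006, 0], [1, 0.0015, 0, -0.008, 0], [1, 0.0015, 0, -0.008, 0]])

```text
clock: 12.55
eef_pos: [0.5684, 0.088, 0.1585]
eef_rot: [2.195, 2.247, 0.002]
wrist_force: [-0.5, 0.4, 4.5]
gripper_width: 0.0236
grasp_force: 50.0
```

Request:
send_rows(series=[[1, 0, 0, -0.0015, 0], [1, 0, 0, -0.003, 0], [1, 0, 0, -0.003, 0]])

```text
clock: 12.85
eef_pos: [0.5687, 0.088, 0.1577]
eef_rot: [2.194, 2.246, 0.003]
wrist_force: [-5.2, 0.3, 20.8]
gripper_width: 0.0236
grasp_force: 50.0
```

Request:
send_rows(series=[[1, 0, 0, 0.003, 0], [1, -0.002, 0, 0.003, 0], [1, -0.002, 0, 0.001, 0], [1, -0.002, 0, -0.001, 0], [1, -0.002, 0, -0.001, 0]])

```text
clock: 13.35
eef_pos: [0.5662, 0.0878, 0.1532]
eef_rot: [2.195, 2.247, 0.0]
wrist_force: [1.8, 0.4, -1.7]
gripper_width: 0.0238
grasp_force: 50.0
```

Request:
send_rows(series=[[1, 0, 0, 0, -0.7], [1, 0, 0, 0, -1.4], [1, 0, 0, 0, -2.1], [1, 0, 0, 0, -2.8], [1, 0, 0, 0.0003, -3.5], [1, 0, 0, 0.0003, -3.5]])

```text
clock: 13.95
eef_pos: [0.565, 0.0883, 0.1537]
eef_rot: [-2.673, -1.648, 0.002]
wrist_force: [-1.2, 0.5, 2.8]
gripper_width: 0.0235
grasp_force: 50.0
```

Request:
send_rows(series=[[1, 0, 0, 0.0003, -0.7], [1, 0, 0, 0.0006, -1.4], [1, 0, 0, 0.0008, -2.1], [1, 0, 0, 0.001, -2.8], [1, 0, 0, 0.001, -3.5], [1, 0, 0, 0.001, -3.5]])

```text
clock: 14.55
eef_pos: [0.5641, 0.0891, 0.1542]
eef_rot: [-2.99, -0.955, 0.004]
wrist_force: [-2.6, 4.9, 1.1]
gripper_width: 0.0238
grasp_force: 50.0
```

```bash
python3 - <<'E'
from h import *
np.set_printoptions(precision=4,suppress=True)
o=monitor.get_obs();r=o['eef_rot'];print(o['clock'],o['eef_pos'],2*np.degrees(np.arctan2(r[1],r[0])),o['wrist_force'],o['torque'])
save('wrist','w5.png');print(proj('wrist',o['eef_pos']-[0,0,.0836]),proj('wrist',[.5687,.0883,.0684]))
E
```

```text
14.55 [0.5641 0.0891 0.1542] -324.5760861681357 [-2.5737  4.9179  1.1192] [1.1871 0.8277 0.0809]
[283.4789 218.5197] [287.5974 213.7902]
```

Request:
send_rows(series=[[1, 0.0005, 0, 0.0003, -0.7], [1, 0.001, 0, 0.0005, -1.4], [1, 0.001, -0.0005, 0.0006, -2.1], [1, 0.001, -0.0005, 0.0007, -2.8], [1, 0.001, -0.0005, 0.0008, -3.5], [1, 0.001, -0.0005, 0.0008, -4.2], [1, 0.001, -0.0005, 0.0008, -4.9], [1, 0.001, -0.0005, 0.0008, -4.9]])

```text
clock: 15.4
eef_pos: [0.5647, 0.0898, 0.1547]
eef_rot: [-3.136, 0.103, 0.007]
wrist_force: [-2.6, 8.3, -1.0]
gripper_width: 0.0239
grasp_force: 50.0
```

```bash
python3 - <<'E'
from h import *
np.set_printoptions(precision=4,suppress=True)
o=monitor.get_obs();r=o['eef_rot'];print(o['clock'],o['eef_pos'],2*np.degrees(np.arctan2(r[1],r[0])),o['wrist_force'],o['torque'],o['joints'][5])
save('wrist','w6.png');a=proj('wrist',o['eef_pos']-[0,0,.0836]);print(a)
u,v=proj('scene',[.567,.088,.072]);u,v=int(u),int(v);save('scene','s3.png',(u-25,v-30,u+25,v+20),6)
A=cv2.imread('pics/w6.png')[170:270,235:335];B=cv2.imread('pics/w5.png')[170:270,235:335];S=cv2.imread('pics/s3.png')
C=np.hstack([cv2.resize(A,(300,300)),cv2.resize(S,(300,300))]);cv2.imwrite('pics/c2.png',C)
E
```

```text
15.4 [0.5647 0.0898 0.1547] 356.23174152667883 [-2.5939  8.2736 -1.0191] [2.1045 0.801  0.047 ] 1.6684048298270855
[283.7359 218.8291]
```

View pics/c2.png

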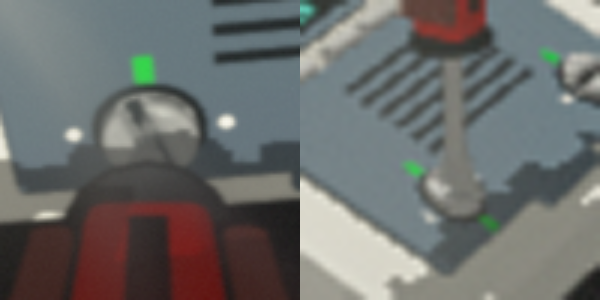

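```bash
cat > ang.py <<'E'
from h import *
def ang(fn,base,yaw=np.radians(1.36),h=.005,full=False):
    """darkness by direction on the head plane: 0 = uphill, + = towards +y (left)"""
    g=cv2.cvtColor(cv2.imread('pics/'+fn),cv2.COLOR_BGR2GRAY).astype(np.float32); s,c=np.sin(np.radians(27)),np.cos(np.radians(27))
    e=np.array([np.cos(yaw)*c,np.sin(yaw)*c,s]);y=np.array([-np.sin(yaw),np.cos(yaw),0]);n=np.cross(e,y)
    o=[]
    for a in range(-60,91,5):
        d=e*np.cos(np.radians(a))+y*np.sin(np.radians(a))
        q=np.array([proj('wrist',np.array(base)+n*h+d*r*1e-3) for r in(4,5,6,7,8,9,10,11)],np.float32)
        o.append((a,int(cv2.remap(g,q[:,:1].copy(),q[:,1:].copy(),1).mean())))
    return o
E
python3 - <<'E'
from ang import *
for h in(.003,.0055): print(ang('w6.png',[.5687,.0883,.0684],h=h))
print(proj('wrist',[.5687-.0023,.0883,.0684+.0045]))
E
```

```text
[(-60, 165), (-55, 167), (-50, 167), (-45, 168), (-40, 169), (-35, 171), (-30, 172), (-25, 173), (-20, 172), (-15, 169), (-10, 163), (-5, 156), (0, 146), (5, 131), (10, 114), (15, 101), (20, 95), (25, 96), (30, 106), (35, 118), (40, 128), (45, 137), (50, 144), (55, 150), (60, 155), (65, 157), (70, 159), (75, 160), (80, 160), (85, 160), (90, 160)]
[(-60, 125), (-55, 137), (-50, 146), (-45, 151), (-40, 153), (-35, 155), (-30, 155), (-25, 156), (-20, 155), (-15, 152), (-10, 146), (-5, 139), (0, 131), (5, 121), (10, 113), (15, 105), (20, 102), (25, 110), (30, 123), (35, 131), (40, 137), (45, 143), (50, 148), (55, 151), (60, 154), (65, 155), (70, 157), (75, 158), (80, 156), (85, 151), (90, 133)]
[285.50312943 217.37694441]
```

Request:
send_rows(series=[[1, 0.001, 0, 0.0008, 0], [1, 0.002, 0, 0.0013, 0], [1, 0.0025, -0.001, 0.0016, 0], [1, 0.0025, -0.002, 0.0016, 0], [1, 0.0025, -0.003, 0.0016, 0.2], [1, 0.0025, -0.003, 0.0016, 0.2]])

```text
clock: 16.1
eef_pos: [0.5653, 0.0877, 0.1552]
eef_rot: [-3.135, 0.054, 0.013]
wrist_force: [-5.0, 11.0, -4.4]
gripper_width: 0.0241
grasp_force: 50.0
```

```bash
cat > st.py <<'E'
from ang import *
import sys
np.set_printoptions(precision=4,suppress=True)
def st(fn,base):
    o=monitor.get_obs();r=o['eef_rot'];print(o['clock'],o['eef_pos'],(2*np.degrees(np.arctan2(r[1],r[0]))+180)%360-180,o['wrist_force'],o['torque'])
    save('wrist',fn); print([x for x in ang(fn,base,h=.004) if -40<=x[0]<=70])
L=[.5687,.0883,.0684];Rr=[.5718,-.0416,.0684]
E
python3 -c "
from st import *
st('w7.png',L)"
```

```text
16.1 [0.5653 0.0877 0.1552] -1.9896365429208345 [-4.9512 11.0476 -4.432 ] [2.8589 1.3031 0.0536]
[(-40, 163), (-35, 163), (-30, 160), (-25, 155), (-20, 148), (-15, 137), (-10, 125), (-5, 112), (0, 104), (5, 97), (10, 91), (15, 89), (20, 96), (25, 109), (30, 122), (35, 133), (40, 141), (45, 148), (50, 153), (55, 156), (60, 158), (65, 160), (70, 161)]
```

Request:
send_rows(series=[[1, 0, -0.001, 0, 0], [1, 0, -0.002, 0, 0], [1, 0, -0.003, 0, 0], [1, 0, -0.003, 0, 0]])

```text
clock: 16.55
eef_pos: [0.5653, 0.0864, 0.1552]
eef_rot: [-3.132, 0.057, 0.013]
wrist_force: [-4.8, 16.0, -4.9]
gripper_width: 0.0239
grasp_force: 50.0
```

```bash
python3 -c "
from st import *
st('w8.png',L)"
```

```text
16.55 [0.5653 0.0864 0.1552] -2.073484356196559 [-4.7981 15.9905 -4.9245] [4.2709 1.1862 0.0408]
[(-40, 154), (-35, 151), (-30, 146), (-25, 140), (-20, 132), (-15, 120), (-10, 109), (-5, 101), (0, 93), (5, 86), (10, 85), (15, 95), (20, 108), (25, 122), (30, 134), (35, 143), (40, 149), (45, 153), (50, 156), (55, 157), (60, 159), (65, 161), (70, 162)]
```

Request:
send_rows(series=[[1, 0, -0.001, 0, 0], [1, 0, -0.002, 0, 0], [1, 0, -0.003, 0, 0], [1, 0, -0.003, 0, 0]])

```text
clock: 17.0
eef_pos: [0.5654, 0.0854, 0.1552]
eef_rot: [-3.129, 0.057, 0.012]
wrist_force: [-4.2, 21.8, -6.2]
gripper_width: 0.0241
grasp_force: 50.1
```

```bash
python3 -c "
from st import *
st('w9.png',L)"
```

```text
17.0 [0.5654 0.0854 0.1552] -2.1021188212878315 [-4.196  21.8023 -6.2489] [5.7645 1.0811 0.0628]
[(-40, 153), (-35, 150), (-30, 147), (-25, 140), (-20, 130), (-15, 116), (-10, 104), (-5, 94), (0, 86), (5, 81), (10, 83), (15, 93), (20, 107), (25, 122), (30, 133), (35, 142), (40, 149), (45, 153), (50, 156), (55, 158), (60, 159), (65, 161), (70, 162)]
```

Request:
send_rows(series=[[1, 0, 0, 0, -0.5], [1, 0, 0.001, 0, -1], [1, 0, 0.002, 0, -1.5], [1, 0, 0.002, 0, -1.5]])

```text
clock: 17.45
eef_pos: [0.566, 0.0869, 0.1553]
eef_rot: [-3.107, 0.387, 0.012]
wrist_force: [-3.6, 20.3, -5.8]
gripper_width: 0.0239
grasp_force: 50.0
```

```bash
python3 -c "
from st import *
st('w10.png',L)"
```

```text
17.45 [0.566  0.0869 0.1553] -14.18667066377975 [-3.6129 20.3011 -5.8365] [5.3166 0.8932 0.0471]
[(-40, 153), (-35, 149), (-30, 144), (-25, 138), (-20, 129), (-15, 117), (-10, 106), (-5, 95), (0, 85), (5, 80), (10, 83), (15, 94), (20, 106), (25, 117), (30, 125), (35, 130), (40, 131), (45, 122), (50, 111), (55, 106), (60, 105), (65, 105), (70, 106)]
```

Request:
send_rows(series=[[1, 0, 0.002, 0, 0], [1, 0, 0.004, 0.001, 0.5], [1, 0, 0.004, 0.01, 1], [1, -0.01, 0.004, 0.03, 1.5], [1, -0.03, 0.004, 0.04, 1.8], [1, -0.03, 0.004, 0.04, 1.8]])

```text
clock: 18.1
eef_pos: [0.5381, 0.0843, 0.1982]
eef_rot: [3.141, 0.012, 0.001]
wrist_force: [0.4, 1.5, -0.7]
gripper_width: 0.0238
grasp_force: 50.0
```

```bash
python3 - <<'E'
from st import *
st('w11.png',L)
u,v=np.round(proj('wrist',L)).astype(int);print(u,v)
im=cv2.imread('pics/w11.png')[v-50:v+50,u-50:u+50];cv2.imwrite('pics/c3.png',cv2.resize(im,(500,500),interpolation=2))
E
```

```text
18.1 [0.5381 0.0843 0.1982] 0.444946913118315 [ 0.4293  1.5209 -0.72  ] [ 0.0432 -0.0383  0.0006]
[(-40, 171), (-35, 164), (-30, 153), (-25, 138), (-20, 119), (-15, 94), (-10, 71), (-5, 59), (0, 55), (5, 58), (10, 68), (15, 87), (20, 107), (25, 125), (30, 139), (35, 149), (40, 156), (45, 162), (50, 167), (55, 170), (60, 173), (65, 175), (70, 176)]
279 173
```

View pics/c3.png

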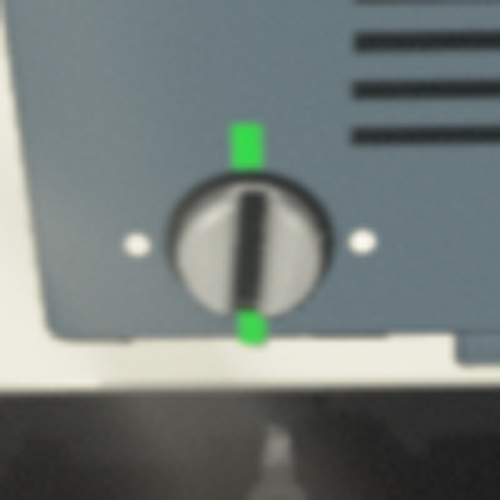

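```bash
python3 - <<'E'
from st import *
o=monitor.get_obs()
for d in(.0816,.0836,.0856): print(d,proj('wrist',o['eef_pos']-[0,0,d]))
print(proj('wrist',o['eef_pos']-[.002,0,.0836]),[(r['position'],r['conf']) for r in optics.pinpoint('wrist','driver_tip')[:1]])
im=cv2.imread('pics/w11.png',0)[195:230,268:300:2];print(im)
E
```

```text
0.0816 [283.3253 220.0004]
0.0836 [283.3301 219.2466]
0.0856 [283.3347 218.5039]
[283.317  221.6339] [([0.5387, 0.0839, 0.1125], 0.87)]
[[219 219 219 223 225 227 230 231 232 233 234 234 234 234 234 234]
 [219 219 219 220 223 227 229 231 232 232 233 234 234 234 234 234]
 [218 217 217 219 221 225 227 228 230 231 231 232 232 232 232 232]
 [211 209 211 210 214 217 218 220 221 222 222 222 222 222 222 222]
 [189 187 187 185 188 191 193 192 192 193 193 192 191 189 189 188]
 [154 152 150 148 148 147 144 143 140 139 137 136 133 126 127 125]
 [110 109 105 106 104  99  95  88  87  82  78  79  74  70  72  68]
 [ 89  88  88  87  84  82  76  72  65  63  59  56  47  51  55  51]
 [ 88  86  85  85  83  82  76  70  66  62  56  54  44  47  52  50]
 [ 86  86  83  86  84  82  77  73  66  62  60  54  47  48  49  49]
 [ 86  84  84  83  82  83  79  75  70  62  60  55  46  46  47  44]
 [ 86  85  82  83  83  82  81  75  69  65  59  54  50  45  44  42]
 [ 86  85  84  83  81  82  81  81  75  66  57  51  48  46  43  42]
 [ 84  83  82  82  80  80  78  90  90  72  58  54  48  44  43  39]
 [ 83  82  83  82  81  78 
[... 681 characters left out ...]
  91  74  63  58  55  52  47]
 [ 70  70  68  68  69  69  85  94  96  93  85  67  60  56  51  49]
 [ 71  68  68  67  68  74  90  94  95  95  91  70  59  56  52  51]
 [ 70  70  68  66  66  78  94  94  90  91  90  71  60  58  53  51]
 [ 67  68  66  65  66  77  87  81  75  83  86  71  59  58  54  51]
 [ 63  64  66  64  63  70  72  68  67  68  71  66  61  59  54  52]
 [ 64  64  65  65  65  65  68  68  68  66  65  63  59  54  53  53]
 [ 63  65  65  64  66  69  72  75  75  73  70  66  65  57  54  51]
 [ 60  62  66  69  72  73  73  76  76  75  71  67  68  62  59  52]
 [ 61  64  70  71  72  72  75  75  73  74  71  68  68  64  62  56]
 [ 61  67  71  72  72  72  72  73  72  71  68  68  67  65  63  57]]
```

Request:
send_rows(series=[[1, 0, -0.02, 0, 1], [1, 0, -0.04, 0, 2], [1, 0, -0.06, 0, 3], [1, 0.005, -0.08, 0, 4], [1, 0.01, -0.1, 0, 5], [1, 0.015, -0.12, 0, 6], [1, 0.02, -0.126, 0, 7], [1, 0.025, -0.126, 0, 8], [1, 0.031, -0.126, 0, 9], [1, 0.031, -0.126, 0, 10]])

```text
clock: 19.2
eef_pos: [0.5717, -0.0423, 0.1963]
eef_rot: [2.397, 2.03, -0.0]
wrist_force: [0.4, 0.2, -0.8]
gripper_width: 0.0234
grasp_force: 50.0
```

Request:
send_rows(series=[[1, 0, 0, -0.005, 0.7], [1, 0, 0, -0.015, 1.36], [1, 0, 0, -0.022, 1.36], [1, 0, 0, -0.022, 1.36]])

```text
clock: 19.6
eef_pos: [0.5697, -0.0416, 0.1735]
eef_rot: [-2.202, -2.237, 0.003]
wrist_force: [-1.1, -0.7, -1.9]
gripper_width: 0.0238
grasp_force: 50.0
```

```bash
python3 - <<'E'
from st import *
st('w12.png',Rr)
from prof import prof
print([x for x in prof('w12.png',Rr) if abs(x[0])<13])
E
```

```text
19.6 [ 0.5697 -0.0416  0.1735] 90.9139990481836 [-1.0943 -0.6585 -1.8547] [-0.0403 -0.1131  0.0153]
[(-40, 137), (-35, 137), (-30, 136), (-25, 131), (-20, 120), (-15, 104), (-10, 94), (-5, 92), (0, 92), (5, 92), (10, 92), (15, 92), (20, 91), (25, 90), (30, 89), (35, 89), (40, 88), (45, 86), (50, 84), (55, 79), (60, 73), (65, 64), (70, 54)]
[(-12, 68, 74), (-11, 74, 77), (-10, 81, 85), (-9, 88, 92), (-8, 92, 95), (-7, 94, 96), (-6, 95, 97), (-5, 95, 98), (-4, 93, 97), (-3, 88, 95), (-2, 83, 94), (-1, 79, 92), (0, 78, 86), (1, 77, 71), (2, 78, 56), (3, 80, 50), (4, 92, 62), (5, 111, 79), (6, 130, 89), (7, 145, 92), (8, 153, 93), (9, 156, 94), (10, 158, 94), (11, 153, 94), (12, 136, 92)]
```

Request:
send_rows(series=[[1, -0.0005, 0, -0.006, 0], [1, -0.0005, 0, -0.011, 0], [1, -0.0005, 0, -0.015, 0], [1, -0.0005, 0, -0.018, 0], [1, -0.0005, 0, -0.0202, 0], [1, -0.0005, 0, -0.0202, 0]])

```text
clock: 20.25
eef_pos: [0.5696, -0.0415, 0.1548]
eef_rot: [-2.201, -2.241, 0.001]
wrist_force: [-0.5, 0.0, -1.5]
gripper_width: 0.0239
grasp_force: 50.0
```

Request:
send_rows(series=[[1, -0.0003, 0, -0.0005, 0], [1, -0.0003, 0, -0.001, 0], [1, -0.0003, 0, -0.001, 0]])

```text
clock: 20.55
eef_pos: [0.5695, -0.0415, 0.1542]
eef_rot: [2.201, 2.241, 0.0]
wrist_force: [-0.4, -0.6, -1.9]
gripper_width: 0.024
grasp_force: 50.0
```

Request:
send_rows(series=[[1, 0, 0, -0.001, 0], [1, 0, 0, -0.001, -0.7], [1, 0, 0, -0.001, -1.4], [1, 0, 0, -0.001, -2.1], [1, 0, 0, -0.001, -2.8], [1, 0, 0, -0.001, -3.5], [1, 0, 0, -0.001, -3.5]])

```text
clock: 21.25
eef_pos: [0.5686, -0.0412, 0.1533]
eef_rot: [-2.678, -1.641, 0.002]
wrist_force: [-2.9, 1.4, 2.9]
gripper_width: 0.0238
grasp_force: 50.0
```

Request:
send_rows(series=[[1, 0, 0, 0.0003, -0.7], [1, 0, 0, 0.0006, -1.4], [1, 0, 0, 0.0008, -2.1], [1, 0, 0, 0.001, -2.8], [1, 0, 0, 0.001, -3.5], [1, 0, 0, 0.001, -3.5]])

```text
clock: 21.85
eef_pos: [0.5681, -0.0406, 0.1539]
eef_rot: [-2.993, -0.947, 0.003]
wrist_force: [-5.0, 4.0, 2.6]
gripper_width: 0.0235
grasp_force: 50.0
```

Request:
send_rows(series=[[1, 0.0005, 0, 0.0003, -0.7], [1, 0.001, 0, 0.0005, -1.4], [1, 0.001, -0.0005, 0.0006, -2.1], [1, 0.001, -0.0005, 0.0007, -2.8], [1, 0.001, -0.0005, 0.0008, -3.5], [1, 0.001, -0.0005, 0.0008, -4.2], [1, 0.001, -0.0005, 0.0008, -4.9], [1, 0.001, -0.0005, 0.0008, -4.9]])

```text
clock: 22.65
eef_pos: [0.5687, -0.0399, 0.1543]
eef_rot: [-3.136, 0.111, 0.005]
wrist_force: [-3.2, 6.5, 2.1]
gripper_width: 0.0243
grasp_force: 50.0
```

```bash
python3 -c "
from st import *
st('w13.png',Rr)"
```

```text
22.65 [ 0.5687 -0.0399  0.1543] -4.069450813895173 [-3.1697  6.4739  2.1043] [1.8197 0.9864 0.0509]
[(-40, 158), (-35, 161), (-30, 162), (-25, 163), (-20, 160), (-15, 154), (-10, 148), (-5, 141), (0, 132), (5, 120), (10, 111), (15, 105), (20, 102), (25, 109), (30, 120), (35, 127), (40, 132), (45, 138), (50, 143), (55, 148), (60, 150), (65, 152), (70, 151)]
```

Same state as the left screw at this stage; crank sideways the same way.

Request:
send_rows(series=[[1, 0.001, 0, 0.0008, 0], [1, 0.002, 0, 0.0013, 0], [1, 0.0025, -0.001, 0.0016, 0], [1, 0.0025, -0.002, 0.0016, 0], [1, 0.0025, -0.003, 0.0016, 0.2], [1, 0.0025, -0.004, 0.0016, 0.2], [1, 0.0025, -0.005, 0.0016, 0.2], [1, 0.0025, -0.006, 0.0016, 0.2], [1, 0.0025, -0.006, 0.0016, 0.2]])

```text
clock: 23.6
eef_pos: [0.5693, -0.0433, 0.1546]
eef_rot: [-3.132, 0.065, 0.012]
wrist_force: [-3.3, 14.3, -2.8]
gripper_width: 0.0239
grasp_force: 50.0
```

```bash
python3 -c "
from st import *
st('w14.png',Rr)"
```

```text
23.6 [ 0.5693 -0.0433  0.1546] -2.3617784289656356 [-3.3455 14.3176 -2.7741] [3.6424 1.1356 0.0612]
[(-40, 153), (-35, 149), (-30, 145), (-25, 138), (-20, 130), (-15, 119), (-10, 111), (-5, 106), (0, 98), (5, 90), (10, 86), (15, 95), (20, 108), (25, 121), (30, 130), (35, 137), (40, 144), (45, 150), (50, 154), (55, 156), (60, 156), (65, 157), (70, 158)]
```

Request:
send_rows(series=[[1, 0, 0.002, 0, 0], [1, 0, 0.004, 0.001, 0], [1, 0, 0.004, 0.01, 0], [1, -0.01, 0.004, 0.03, 0], [1, -0.03, 0.004, 0.043, 0.3], [1, -0.03, 0.004, 0.043, 0.3]])

```text
clock: 24.25
eef_pos: [0.5433, -0.045, 0.2021]
eef_rot: [3.14, 0.0, 0.006]
wrist_force: [-0.1, 0.5, -1.3]
gripper_width: 0.0239
grasp_force: 50.0
```

```bash
python3 - <<'E'
from st import *
st('w15.png',Rr)
def line(fn,b):
    u,v=np.round(proj('wrist',b)).astype(int)
    g=cv2.cvtColor(cv2.imread('pics/'+fn),cv2.COLOR_BGR2GRAY)
    pts=[]
    for r in range(v-12,v+14):
        row=g[r,u-12:u+13].astype(float);k=row<110
        pts.append((r,''.join('#' if x<90 else '+' if x<130 else '.' for x in row)))
    return pts
for n in('L','R'):
    if n=='R': [print(*p) for p in line('w15.png',Rr)]
print(proj('wrist',Rr))
E
```

```text
24.25 [ 0.5433 -0.045   0.2021] 0.0077949965676396005 [-0.0817  0.4748 -1.309 ] [ 0.0319 -0.0309  0.0205]
[(-40, 172), (-35, 165), (-30, 156), (-25, 141), (-20, 121), (-15, 95), (-10, 72), (-5, 58), (0, 54), (5, 56), (10, 65), (15, 82), (20, 101), (25, 119), (30, 134), (35, 146), (40, 154), (45, 160), (50, 165), (55, 168), (60, 171), (65, 172), (70, 173)]
163 #####++...+++++.++#####++
164 ###+++...+####+...+#####+
165 #+++.....+####+...+++####
166 ++.......+####+.....++###
167 +........+####+......++##
168 ........++####+.......++#
169 ........+#####+........+#
170 ........+#####+........++
171 ........+#####+.........+
172 ........+#####+..........
173 ........+#####+..........
174 ........+#####+..........
175 ........+####++..........
176 ........+####++..........
177 ........+####+...........
178 ........+####+...........
179 ........+####+...........
180 ........+####+...........
181 ........+####+..........+
182 ........+####+..........+
183 ........+####+.........++
184 ........+####+........+++
185 +......++###++.......++++
186 ++.....++#++++......+++++
187 ++++...+++++......+++++++
188 +++++++++........++++++++
[279.6067 174.9448]
```

Request:
send_rows(series=[[1, 0, 0.01, 0.03, 0.3], [1, -0.01, 0.04, 0.05, 1], [1, -0.02, 0.085, 0.06, 2], [1, -0.035, 0.13, 0.06, 3], [1, -0.05, 0.175, 0.06, 4], [1, -0.06, 0.22, 0.06, 5], [1, -0.07, 0.265, 0.06, 6], [1, -0.08, 0.31, 0.06, 6.28], [1, -0.087, 0.35, 0.06, 6.28], [1, -0.091, 0.373, 0.06, 6.28]])

```text
clock: 25.3
eef_pos: [0.4523, 0.3324, 0.2593]
eef_rot: [-2.844, -1.333, -0.003]
wrist_force: [-0.3, -0.9, -1.9]
gripper_width: 0.0239
grasp_force: 50.0
```

Request:
send_rows(series=[[1, 0, 0, -0.01, 0], [1, 0, 0, -0.01, 0], [1, 0, 0, -0.01, 0]])

```text
clock: 25.6
eef_pos: [0.4522, 0.3278, 0.2487]
eef_rot: [2.846, 1.328, -0.002]
wrist_force: [0.4, -1.4, -0.7]
gripper_width: 0.0236
grasp_force: 50.0
```

```bash
python3 - <<'E'
from h import *
np.set_printoptions(precision=4,suppress=True)
o=monitor.get_obs();r=o['eef_rot'];print(o['clock'],o['eef_pos'],2*np.degrees(np.arctan2(r[1],r[0])),o['wrist_force'])
for c in('wrist','scene','top'):
  save(c,f'{c}9.png')
  for n in('driver_tip','stand_mouth'): print(c,n,[(np.round(r['position'],4).tolist(),round(r['conf'],2)) for r in optics.pinpoint(c,n)[:1]])
E
```

```text
25.6 [0.4522 0.3278 0.2487] 50.04340942942866 [ 0.387  -1.3644 -0.6511]
wrist driver_tip [([0.4488, 0.3287, 0.1689], 0.93)]
wrist stand_mouth [([0.4564, 0.328, 0.0725], 0.81)]
scene driver_tip [([0.4553, 0.3292, 0.1666], 0.95)]
scene stand_mouth [([0.4529, 0.3337, 0.0701], 0.94)]
top driver_tip [([0.4551, 0.3309, 0.1693], 0.67)]
top stand_mouth [([0.4488, 0.33, 0.0727], 0.63)]
```

Request:
send_rows(series=[[1, 0, 0, -0.03, 0], [1, 0, 0, -0.06, 0], [1, 0, 0, -0.08, 0], [1, 0, 0, -0.092, 0], [1, 0, 0, -0.104, 0], [1, 0, 0, -0.115, 0], [1, 0, 0, -0.115, 0]])

```text
clock: 26.75
eef_pos: [0.4514, 0.3287, 0.1335]
eef_rot: [2.846, 1.33, -0.003]
wrist_force: [-0.5, -0.4, -2.1]
gripper_width: 0.024
grasp_force: 50.0
```

Request:
send_rows(series=[[1, 0, 0, -0.015, 0], [1, 0, 0, -0.028, 0], [1, 0, 0, -0.036, 0], [1, 0, 0, -0.041, 0], [1, 0, 0, -0.043, 0], [1, 0, 0, -0.044, 0], [1, 0, 0, -0.0445, 0]])

```text
clock: 27.45
eef_pos: [0.4522, 0.3291, 0.0903]
eef_rot: [-2.846, -1.33, -0.001]
wrist_force: [-0.4, -0.8, -1.9]
gripper_width: 0.0235
grasp_force: 50.0
```

Request:
send_rows(series=[[1, 0, 0, -0.001, 0], [1, 0, 0, -0.002, 0], [1, 0, 0, -0.002, 0], [1, 0, 0, -0.002, 0]])

```text
clock: 27.85
eef_pos: [0.4523, 0.3292, 0.0896]
eef_rot: [-2.846, -1.33, -0.002]
wrist_force: [-3.2, -1.8, 10.5]
gripper_width: 0.0237
grasp_force: 50.0
```

Request:
send_rows(series=[[1, 0, 0, 0.001, 0], [0.3, 0, 0, 0.001, 0], [0, 0, 0, 0.001, 0], [-0.5, 0, 0, 0.001, 0], [-1, 0, 0, 0.001, 0], [-1, 0, 0, 0.001, 0], [-1, 0, 0, 0.001, 0]])

```text
clock: 28.55
eef_pos: [0.4519, 0.329, 0.089]
eef_rot: [-2.846, -1.33, 0.0]
wrist_force: [0.3, 0.3, 0.0]
gripper_width: 0.0674
grasp_force: 0.0
```

Request:
send_rows(series=[[-1, 0, 0, 0.02, 0], [-1, 0, 0, 0.05, 0], [-1, 0, 0, 0.09, 0], [-1, 0, 0, 0.13, 0], [-1, 0, 0, 0.17, 0], [-1, 0.04, -0.04, 0.19, 0], [-1, 0.06, -0.08, 0.19, 0], [-1, 0.07, -0.12, 0.19, 0], [-1, 0.07, -0.16, 0.19, 0], [-1, 0.07, -0.16, 0.19, 0]])

```text
clock: 29.55
eef_pos: [0.5221, 0.1647, 0.2789]
eef_rot: [2.848, 1.323, -0.002]
wrist_force: [0.2, 1.0, 0.7]
gripper_width: 0.0881
grasp_force: 0.0
```

```bash
python3 - <<'E'
from h import *
np.set_printoptions(precision=4,suppress=True)
o=monitor.get_obs();print(o['clock'],o['eef_pos'],o['gripper_width'],o['wrist_force'])
save('scene','s9.png');save('top','t9.png');save('wrist','w9b.png')
u,v=proj('scene',[.4525,.329,.08]).astype(int);print(u,v)
S=cv2.resize(cv2.imread('pics/s9.png')[v-70:v+50,u-60:u+60],(400,400),interpolation=2)
u,v=proj('scene',[.57,.025,.07]).astype(int)
S2=cv2.resize(cv2.imread('pics/s9.png')[v-60:v+60,u-60:u+60],(400,400),interpolation=2)
cv2.imwrite('pics/c9.png',np.hstack([S,S2]))
for n in('driver_tip','driver','dish_a','marker','media'): print(n,[(np.round(r['position'],4).tolist(),round(r['conf'],2)) for r in optics.pinpoint('scene',n)[:1]])
E
```

```text
29.55 [0.5221 0.1647 0.2789] 0.08808836515987885 [0.1698 0.9897 0.6545]
228 274
driver_tip []
driver []
dish_a [([0.3957, 0.1826, 0.0177], 0.8)]
marker [([0.4098, -0.018, 0.0002], 0.54)]
media [([0.6106, 0.3313, -0.0028], 0.68)]
```

View pics/c9.png

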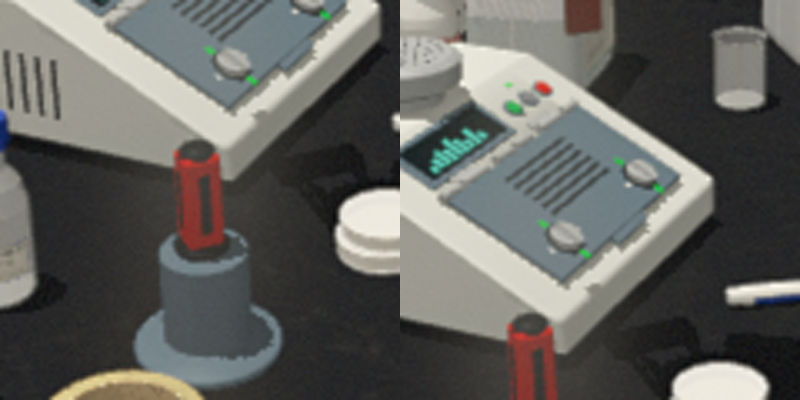

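The picture shows the driver upright at (200,200) with its guard on the rim of the stand. The hatch is shut, and both slots, at (567,235) and (640,172), line up with the green marks.

```bash
python3 -c "
from cell import robot
print(robot.sign_off())"
```

```text
the job is handed in; nothing more can be done
None
```

The job is handed in at about 30 s: hatch shut, both screws locked in line with the green marks (by the images about 5° past the quarter turn, near their stops), driver seated upright in its stand, and the bystanders I checked where they were.

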